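# Open a tight jar on the one-handed opening board

## Robot

A 7-joint arm with a two-finger parallel gripper is mounted at the origin on a cart in front of the work surface, level with it; the furniture and walls round the work are solid. World frame = base frame: x ahead of the robot, y to its left, z up, the work surface at z = 0. Lengths are in m, angles in rad, forces in N, time in s.
With the tool pointing down it reaches from about 0.4 to 0.85 m from the base axis. Payload 10.4 kg.
Tool frame: the origin (TCP) lies at the very end of the fingers, on their centre line; the grasp point (between the pads) lies 19 mm behind it; z points along the fingers, y is the line along which they close (so a half turn about z gives the same grasp; the last joint's range is limited). The gripper opens to 85 mm and grips with 20 to 120 N. Pads are 22 mm wide; open, the fingers measure 114 mm over their backs; the gripper's body (76 mm by 85 mm) begins 54 mm behind the grasp point. The pads swing forward as they close: fully open they stand 13 mm farther back than shut.
Start: joints at [1.268, 0.332, -0.065, 1.46, 0.022, 1.35, -0.088], TCP at [0.173, -0.601, 0.231] pointing down, gripper open.
Joint ranges: [-2.6, 2.6], [-0.5, 2.12], [-1.47, 1.34], [0.16, 2.42], [-1.27, 4.41], [0.06, 2.06], [-2.6, 2.6]. Speed limits (rad/s): [2.22, 2.22, 2.79, 2.79, 3.14, 3.14, 3.14].

## Interface

Orientations are given as [roll, pitch, yaw] about the fixed x, y, z axes, in that order (R = Rz(yaw) Ry(pitch) Rx(roll)).
In Python, from station import monitor, imaging, ticket gives the robot as it stands.
- The arm moves only by the tool send_rows, never from a script. Its argument "motion" is a list of rows, each a list of 3 entries, a list of its own where there are three numbers: the opening in per cent of the stroke, from 0 (shut) to 100 (fully open), then the shift along the world's x, y, z in units of 0.04 m (1.0 is 0.04 m), then the turn, a rotation vector about the world's x, y, z in units of 5 degrees (1.0 is 5 degrees). A call has exactly 8 rows; each row shifts and turns the commanded pose from where the row before left it; what a row does not reach is not made up. A row lasts 1/12 s, in which the tool goes at most 41.7 mm and 7.16 degrees, less where a joint would pass 70% of its speed; a pose out of reach is approached as far as the arm can. A call with a number of a shift or a turn outside -1 to 1 is refused whole. A call with a gripper value outside its range is refused whole. The fingers move at their own pace and stop on an object; "grip_force" is the grip in N (left out, the last holds). Time passes only in rows, so rows that do not move let the fingers close, or fill a call up. It gives the time, the measured TCP pose, the force, the opening and the grip force at its end, in the units of the state.
- monitor.read_state(): the state, without advancing time (a new reading comes with each control period).
- imaging.snapshot(name): name is "scene" or "top"; returns a dict with "image" (400x640x3 uint8, red, green, blue), "K" (3x3 intrinsics, pixels), "rvec" (rotation vector, rad) and "tvec" (3), from world to camera coordinates, as OpenCV has them. Camera axes: x right, y down, z forward; pixel columns grow to the right and rows downward; lengths in m; the calibration is good to about 2 mm. A picture is of the moment at which its call begins. There is no depth.
- ticket.finish_job(): hands the job in; it is judged then, once.
Trained networks look in a picture, given as the dict that the camera call returned (one of the last four; its "shot" number tells which), for a name from the list of things; names that differ only in an ending like _2 or _b are one class to them, and where a whole thing is asked for, a point or a joint stands for the part that bears it (a point fixed in the world has none). Each returns a list of dicts, best first, with "score" (0 to 1); they miss things now and then, are a little off and sometimes report something else, mostly with a low value. They report only what shows in the picture. A call takes as long as a camera call. They do not tell look-alikes from the thing itself.
- imaging.trace(picture, query): "mask" (400x640 bool, what is visible of it) and "centre" ([row, column] in pixels, amid what is visible of it).
- imaging.tip_of(picture, query): "centre" ([row, column] in pixels: a listed point, or the origin of a listed thing).
The state is a dict: "time": time; "q": joint angles; "dq": joint speeds; "joint_torque": joint torques, N m; "eef_pos": TCP position; "tool_rot": TCP orientation; "ft_force": force on the tool from outside, world axes, zero at the start; "torque": the same for the moment, N m; "gripper_width": opening from 0.0 (shut) to 1.0 (fully open); "finger_force": force on a finger pad.
Only numpy, scipy, OpenCV 4.12 (cv2) and the standard library are available. Lean on these libraries where they do the work, as an engineer would, in place of code of your own. Each camera call takes 0.05 s, during which the arm holds its last target. There are 200 camera calls.

## Task

Set the lidded jar onto the opening board so that the two holes of its wooden foot plate drop over the board's two pins and the plate lies flush; the pins then keep the jar from turning. Unscrew the tight lid anticlockwise (seen from above) until its threads let go, then lift it straight up just clear of the jar, one or two centimetres above the mouth, leaving the jar flush on its pins. Finish while still holding the lid there, level above the mouth, with nothing let go; leave the other things where they are.

Things in the scene. Friction and masses are not known exactly. Their poses are not given: they have to be found in the camera images.
- jar: Straight glass jar (50 mm diameter, 0.29-0.45 kg, loose) fixed on a pale wooden foot plate 120 x 70 x 10 mm; upright, 97 mm tall with its lid. Origin: centre of the plate's underside, on the jar's axis; z up, x along the plate's long side. Two 13 mm through holes at x = +46 and -46 mm (y = 0); a half turn fits as well. Off the pins, the whole jar turns with the lid.
- lid: Round ribbed aluminium screw lid, 56 mm diameter, 24 mm tall, 50 g, screwed tight on the jar (0.3 to 0.6 N m); it carries the whole jar when gripped and lifted. 3 mm wider than the glass below it all round. Origin: centre of its lower rim, 73 mm above the jar's origin while closed; z up; its x lies within 0.1 rad of the jar's x while closed.
- lid_rim (a point): Centre of the lid's lower rim (the lid's origin); closed, 14.5 mm below jar_mouth. Thread: three lugs without pitch, so the lid turns level. Turned anticlockwise about 0.6 rad from closed it is free and a sprung seal raises it 2 to 3 mm; a stop blocks it at about 1.3 rad, so turn 0.8 to 1.15 rad. It then lifts straight off.
- jar_mouth (a point): Centre of the jar's mouth at the top of its seal, 87.5 mm above the jar's origin (the freed seal stands up to 3 mm higher). z up.
- board: Fixed wooden opening board, 160 x 100 x 16 mm, lying flat on the worktop with two upright steel pins. Origin: centre of its underside; x along its long side. Pins at x = +46 and -46 mm (y = 0), 10 mm diameter, 20 mm tall above the board's top, the upper 8 mm tapering to 4 mm diameter.
- board_top (a point): Centre of the board's top face, midway between the pins, 16 mm above the worktop; axes as the board's. The jar's origin must come to rest here.
- silver_tin: Bystander: slim brushed tin, 36 mm diameter, 60 mm tall, loose. Origin: centre of its underside.
- tape: Bystander: roll of tape lying flat, 96 mm diameter, 25 mm tall, loose. Origin: centre of its underside.
- salt: Bystander: glass salt shaker, 44 mm diameter, 90 mm tall, loose. Origin: centre of its underside.
- glass_dish: Bystander: small ribbed glass dish, 98 mm diameter, 48 mm tall, loose. Origin: centre of its underside.
Not all that is in view belongs to the job. There is more than one size of the lid; the one meant has the size given above.

How it is judged:
By the outcome, as a careful person would: the job done as asked, in the order asked, and still so for the second after the job is handed in, while the arm keeps its last pose, push and grip.
It also fails if it takes over 45 s, if anything falls off the work surface, if the arm or the gripper's body presses on something with over 40 N, if the wrist force passes 120 N, or if a joint passes its speed limit or range.

## Working session

There is one attempt and no reset: what is moved stays moved. The work goes in short steps, Python scripts to look and compute and a tool call to move; the robot and the scene stay as the last step left them, time stands still between calls to the robot, and variables do not carry over. Pictures are saved under pics/ and viewed, at most 10 in all, crops included, and the job is handed in when it is done.

Besides the shell and the picture viewer there is one more tool, called after "Request:" in YAML: its name, and indented under it one key for each argument. send_rows: Moves the arm, as the interface text tells. Shifts and turns lie within -1 to 1; 1 stands for 0.04 m of shift or 5 degrees of turn. Its arguments: {"type":"object","properties":{"motion":{"type":"array"},"grip_force":{"type":"number"}},"required":["motion"]}

```bash
mkdir -p pics
cat > h.py <<'E'
import numpy as np, cv2
from station import monitor, imaging, ticket
def save(p,n,crop=None,s=1):
    im=p["image"][:,:,::-1]
    if crop: r0,r1,c0,c1=crop; im=im[r0:r1,c0:c1]
    cv2.imwrite("pics/"+n+".png",cv2.resize(im,None,fx=s,fy=s,interpolation=cv2.INTER_CUBIC))
def ray(p,rc):
    R=cv2.Rodrigues(np.array(p["rvec"],float))[0]; t=np.array(p["tvec"],float).ravel()
    d=R.T@np.linalg.solve(np.array(p["K"]),[rc[1],rc[0],1.]); return -R.T@t,d/np.linalg.norm(d)
def onz(p,rc,z):
    o,d=ray(p,rc); return o+d*(z-o[2])/d[2]
def proj(p,X):
    return cv2.projectPoints(np.array(X,float).reshape(-1,3),np.array(p["rvec"],float),np.array(p["tvec"],float),np.array(p["K"],float),None)[0].reshape(-1,2)[:,::-1]
E
python3 - <<'E'
from h import *
s=monitor.read_state()
for k in("time","eef_pos","tool_rot","gripper_width","ft_force"):print(k,np.round(s[k],3))
H=dict(jar=0,lid=.073,lid_rim=.073,jar_mouth=.0875,board=0,board_top=.016,silver_tin=0,tape=0,salt=0,glass_dish=0)
for c in("scene","top"):
    p=imaging.snapshot(c); save(p,c+"0",s=1.25); print(c,"cam",ray(p,[200,320])[0].round(2))
    for n in H:
        for d in imaging.tip_of(p,n)[:3]: print(c,n,round(d["score"],2),np.round(d["centre"]),onz(p,d["centre"],H[n]).round(3))
E
```

```text
time 0.0
eef_pos [ 0.172 -0.6    0.23 ]
tool_rot [-3.14  0.    0.28]
gripper_width 0.998
ft_force [-1.662 -0.5    0.166]
scene cam [0.08 0.74 0.86]
scene jar 0.63 [266. 284.] [0.483 0.237 0.   ]
scene jar 0.2 [223. 361.] [0.369 0.005 0.   ]
scene lid 0.83 [231. 316.] [0.435 0.147 0.073]
scene lid 0.81 [307. 274.] [0.408 0.384 0.073]
scene lid 0.64 [250. 283.] [0.477 0.24  0.073]
scene lid_rim 0.66 [249. 285.] [0.474 0.234 0.073]
scene lid_rim 0.63 [234. 317.] [0.43  0.153 0.073]
scene lid_rim 0.55 [308. 277.] [0.401 0.383 0.073]
scene jar_mouth 0.74 [245. 286.] [0.471 0.233 0.088]
scene jar_mouth 0.5 [127. 341.] [ 0.583 -0.29   0.088]
scene board 0.92 [176. 357.] [ 0.469 -0.178  0.   ]
scene board_top 0.68 [170. 355.] [ 0.478 -0.188  0.016]
scene silver_tin 0.71 [222. 363.] [ 0.366 -0.    -0.   ]
scene tape 0.55 [249. 283.] [0.516 0.189 0.   ]
scene salt 0.63 [126. 341.] [ 0.644 -0.411  0.   ]
scene salt 0.5 [224. 362.] [0.364 0.004 0.   ]
scene glass_dish 0.89 [306. 228.] [0.54  0.401 0.   ]
scene glass_dish 0.52 [274. 285.] [ 0.467  0.256 -0.   ]
top cam [-0.   -0.21  1.57]
top jar 0.78 [195. 261.] [0.471 0.237 0.   ]
top lid 0.8 [212. 295.] [0.446 0.085 0.073]
top lid 0.52 [191. 229.] [0.414 0.317 0.073]
top lid 0.47 [183. 259.] [0.484 0.242 0.073]
top lid_rim 0.68 [191. 229.] [0.413 0.317 0.073]
top lid_rim 0.53 [187. 262.] [0.475 0.227 0.073]
top jar_mouth 0.95 [185. 261.] [0.476 0.229 0.087]
top board 0.9 [249. 367.] [ 0.462 -0.181  0.   ]
top board_top 0.74 [244. 371.] [ 0.48  -0.185  0.016]
top board_top 0.42 [184. 261.] [0.504 0.253 0.016]
top tape 0.75 [186. 335.] [0.623 0.019 0.   ]
top salt 0.55 [231. 444.] [ 0.641 -0.39   0.   ]
top glass_dish 0.9 [161. 227.] [0.533 0.408 0.   ]
```

View pics/scene0.png

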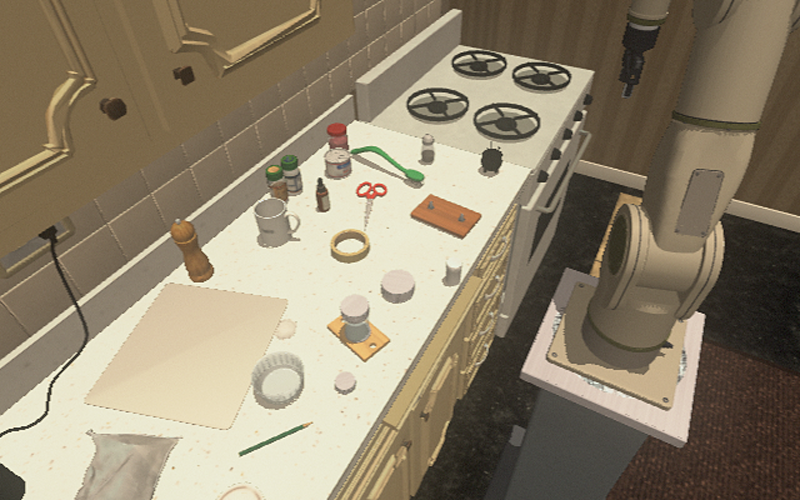

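View pics/top0.png

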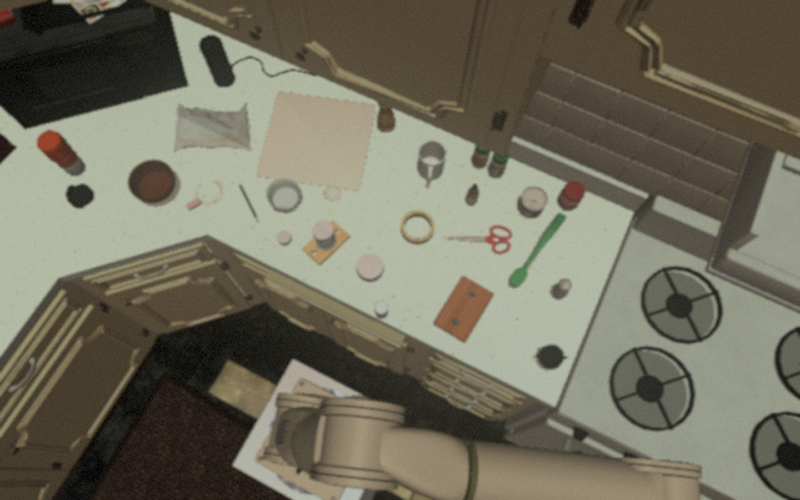

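The jar is the closed one on the pale plate: scene (250,284), top (185,261). The loose discs at top (212,295), which is large, and (191,229), which is small, are not on a jar, so they are look-alikes. Next I'll confirm this and measure the plate and board in rectified crops.

```bash
cat >> h.py <<'E'
def ortho(p,c,z,w=.2,h=.15,m=.0005):
    # right=+x, up=+y
    W,Hh=int(w/m),int(h/m); k=[(0,0),(W,0),(W,Hh),(0,Hh)]
    X=[[c[0]-w/2+u*m,c[1]+h/2-v*m,z] for u,v in k]
    q=proj(p,X)[:,::-1]
    M=cv2.getPerspectiveTransform(q.astype(np.float32),np.float32(k))
    return cv2.warpPerspective(p["image"],M,(W,Hh),flags=cv2.INTER_CUBIC)
def px2w(uv,c,w=.2,h=.15,m=.0005): return np.array([c[0]-w/2+uv[0]*m,c[1]+h/2-uv[1]*m])
E
python3 - <<'E'
from h import *
J=(.474,.237);B=(.475,-.185);T=[]
for n in("scene","top"):
    p=imaging.snapshot(n); r=[]
    for c,z in((J,.010),(B,.016)):
        o=ortho(p,c,z); hsv=cv2.cvtColor(o,cv2.COLOR_RGB2HSV)
        m=((hsv[...,1]>(95 if c is J else 110))&((hsv[...,0]<25))).astype(np.uint8)
        m=cv2.morphologyEx(m,cv2.MORPH_OPEN,np.ones((5,5)))
        k,l,st,_=cv2.connectedComponentsWithStats(m); i=1+np.argmax(st[1:,4])
        pts=np.argwhere(l==i)[:,::-1].astype(np.float32)
        rc=cv2.minAreaRect(pts); b=cv2.boxPoints(rc)
        print(n,z,"c",px2w(rc[0],c).round(4),"size",np.round(np.array(rc[1])*.5),"ang",rc[2])
        L=[b[1]-b[0],b[2]-b[1]];e=max(L,key=np.linalg.norm);print("   long yaw deg",np.degrees(np.arctan2(-e[1],e[0])))
        o=o.copy();cv2.polylines(o,[b.astype(np.int32)],True,(0,0,255),1)
        r.append(o)
    T.append(np.hstack(r))
cv2.imwrite("pics/ortho.png",np.vstack(T)[:,:,::-1])
E
```

```text
scene 0.01 c [0.4737 0.2407] size [125.  73.] ang 16.574007034301758
   long yaw deg -16.574009
scene 0.016 c [ 0.4719 -0.1809] size [161. 106.] ang 5.036782264709473
   long yaw deg -5.036782
top 0.01 c [0.4727 0.2361] size [116.  66.] ang 17.84020233154297
   long yaw deg -17.840206
top 0.016 c [ 0.471  -0.1864] size [153.  91.] ang 5.290081024169922
   long yaw deg -5.2900786
```

View pics/ortho.png

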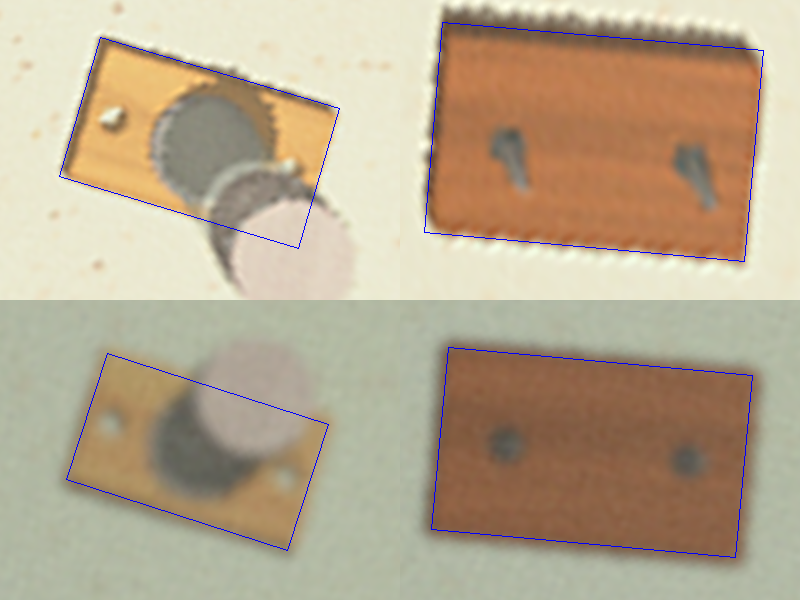

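The crop confirms it: the jar's lid is about 56 mm and sits on the glass and the pale plate, with both holes visible at ortho (112,118) and (290,165). The board's pins also show. Plan: squeeze once gently along the plate's long axis to centre the jar, then grip about 70° round from that.

Request:
send_rows:
  motion:
    - [100,[0.72,0.65,0],[0,0,0.5]]
    - [100,[0.72,0.65,0],[0,0,0.5]]
    - [100,[0.72,0.65,0],[0,0,0.5]]
    - [100,[0.72,0.65,0],[0,0,0.5]]
    - [100,[0.72,0.65,0],[0,0,0.5]]
    - [100,[0.72,0.65,0],[0,0,0.5]]
    - [100,[0.72,0.65,0],[0,0,0.5]]
    - [100,[0.72,0.65,0],[0,0,0.5]]
  grip_force: 20

```text
time: 1.87
eef_pos: [0.4041, -0.3913, 0.2317]
tool_rot: [3.141, 0.0, 0.631]
ft_force: [-0.2, -1.0, 0.1]
gripper_width: 1.001
finger_force: 0.0
```

Request:
send_rows:
  motion:
    - [100,[0.72,0.65,0],[0,0,0.5]]
    - [100,[0.72,0.65,0],[0,0,0.5]]
    - [100,[0,1,0],[0,0,0.5]]
    - [100,[0,1,0],[0,0,0.5]]
    - [100,[0,1,0],[0,0,0.5]]
    - [100,[0,1,0],[0,0,0.5]]
    - [100,[0,1,0],[0,0,0.5]]
    - [100,[0,1,0],[0,0,0.5]]

```text
time: 2.53
eef_pos: [0.4603, -0.0989, 0.2315]
tool_rot: [3.141, 0.0, 0.98]
ft_force: [0.3, -0.9, 0.3]
gripper_width: 1.004
finger_force: 0.0
```

Request:
send_rows:
  motion:
    - [100,[0,1,0],[0,0,0.5]]
    - [100,[0,1,0],[0,0,0.5]]
    - [100,[0,1,0],[0,0,0.5]]
    - [100,[0,1,0],[0,0,0.5]]
    - [100,[0,0.9,0],[0,0,0.5]]
    - [100,[0,0.9,0],[0,0,0.5]]
    - [100,[0,0.9,0],[0,0,0.5]]
    - [100,[0,0.5,0],[0,0,0]]

```text
time: 3.2
eef_pos: [0.4597, 0.1916, 0.2319]
tool_rot: [3.141, -0.002, 1.29]
ft_force: [-0.0, 0.3, 0.5]
gripper_width: 1.0
finger_force: 0.0
```

Request:
send_rows:
  motion:
    - [100,[0.2,0.6,0],[0,0,0]]
    - [100,[0.17,0.58,-0.4],[0,0,0]]
    - [100,[0,0,-0.8],[0,0,0]]
    - [100,[0,0,-0.8],[0,0,0]]
    - [100,[0,0,-0.8],[0,0,0]]
    - [100,[0,0,-0.8],[0,0,0]]
    - [100,[0,0,-0.4],[0,0,0]]
    - [100,[0,0,-0.15],[0,0,0]]

```text
time: 3.87
eef_pos: [0.4739, 0.2336, 0.0625]
tool_rot: [-3.138, 0.002, 1.283]
ft_force: [-0.6, -0.5, -0.5]
gripper_width: 1.0
finger_force: 0.0
```

Request:
send_rows:
  motion:
    - [80,[0,0,0],[0,0,0]]
    - [70,[0,0,0],[0,0,0]]
    - [65,[0,0,0],[0,0,0]]
    - [60,[0,0,0],[0,0,0]]
    - [55,[0,0,0],[0,0,0]]
    - [50,[0,0,0],[0,0,0]]
    - [50,[0,0,0],[0,0,0]]
    - [50,[0,0,0],[0,0,0]]

```text
time: 4.53
eef_pos: [0.4763, 0.2351, 0.0669]
tool_rot: [3.139, -0.002, 1.283]
ft_force: [-2.3, -0.3, 6.8]
gripper_width: 0.651
finger_force: 21.3
```

Run:
```python
from h import *
s=monitor.read_state()
for k in("time","eef_pos","tool_rot","gripper_width","ft_force","finger_force","q"):print(k,np.round(s[k],4))
p=imaging.snapshot("scene"); save(p,"g1",(180,330,200,400),3)
```

```text
time 4.5333
eef_pos [0.4763 0.2351 0.0669]
tool_rot [ 3.1394e+00 -1.5000e-03  1.2835e+00]
gripper_width 0.6514
ft_force [-2.2809 -0.2559  6.7525]
finger_force 21.2524
q [ 0.1519  0.4041 -0.8152  1.8569  0.3427  1.0238 -1.0915]
```

View pics/g1.png

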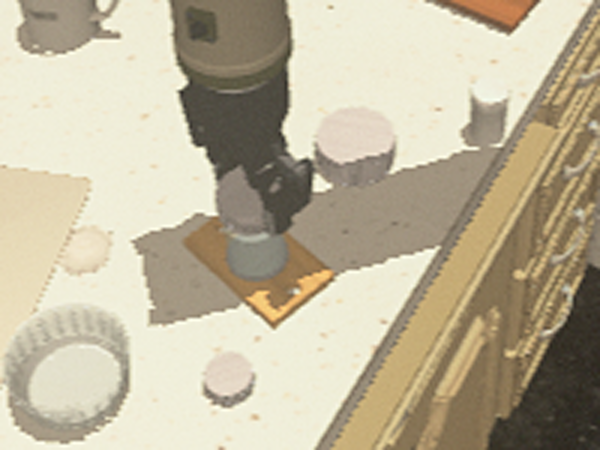

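Gripped on the lid, at about 55 mm. I'll open, turn back about 65°, and regrip a bit lower.

Request:
send_rows:
  motion:
    - [100,[0,0,0],[0,0,0]]
    - [100,[0,0,0],[0,0,0]]
    - [100,[0,0,0],[0,0,0]]
    - [100,[0.03,0.04,-0.05],[0,0,-1]]
    - [100,[0.03,0.03,-0.05],[0,0,-1]]
    - [100,[0,0,0],[0,0,-1]]
    - [100,[0,0,0],[0,0,-1]]
    - [100,[0,0,0],[0,0,-1]]

```text
time: 5.25
eef_pos: [0.4779, 0.2372, 0.0613]
tool_rot: [3.142, -0.0, 0.843]
ft_force: [0.3, 0.4, 0.6]
gripper_width: 1.001
finger_force: 0.0
```

Request:
send_rows:
  motion:
    - [100,[0,0,0],[0,0,-1]]
    - [100,[0,0,0],[0,0,-1]]
    - [100,[0,0,0],[0,0,-1]]
    - [100,[0,0,0],[0,0,-1]]
    - [100,[0,0,0],[0,0,-1]]
    - [100,[0,0,0],[0,0,-1]]
    - [100,[0,0,0],[0,0,-1]]
    - [100,[0,0,0],[0,0,-1]]

```text
time: 5.92
eef_pos: [0.4779, 0.2372, 0.0614]
tool_rot: [3.141, -0.0, 0.145]
ft_force: [0.2, 0.1, 0.3]
gripper_width: 1.003
finger_force: 0.0
```

Request:
send_rows:
  motion:
    - [80,[0,0,0],[0,0,0]]
    - [70,[0,0,0],[0,0,0]]
    - [60,[0,0,0],[0,0,0]]
    - [50,[0,0,0],[0,0,0]]
    - [40,[0,0,0],[0,0,0]]
    - [30,[0,0,0],[0,0,0]]
    - [0,[0,0,0],[0,0,0]]
    - [0,[0,0,0],[0,0,0]]
  grip_force: 25

```text
time: 6.58
eef_pos: [0.4779, 0.2375, 0.0615]
tool_rot: [-3.141, -0.0, 0.149]
ft_force: [-0.1, 0.6, 0.8]
gripper_width: 0.649
finger_force: 26.8
```

Request:
send_rows:
  motion:
    - [0,[0,0,0],[0,0,0]]
    - [0,[0,0,0],[0,0,0]]
    - [0,[0,0,0.2],[0,0,0]]
    - [0,[0,0,0.5],[0,0,0]]
    - [0,[0,0,0.6],[0,0,0]]
    - [0,[0,0,0.6],[0,0,0]]
    - [0,[0,0,0.2],[0,0,0]]
    - [0,[0,0,0],[0,0,0]]
  grip_force: 80

```text
time: 7.25
eef_pos: [0.4786, 0.2373, 0.1469]
tool_rot: [3.142, -0.003, 0.148]
ft_force: [-0.5, 0.6, -6.0]
gripper_width: 0.641
finger_force: 86.0
```

Run:
```python
from h import *
s=monitor.read_state()
for k in("time","eef_pos","tool_rot","gripper_width","ft_force","torque","finger_force","q"):print(k,np.round(s[k],4))
```

```text
time 7.25
eef_pos [0.4786 0.2373 0.1469]
tool_rot [ 3.1416e+00 -2.7000e-03  1.4850e-01]
gripper_width 0.6406
ft_force [-0.4967  0.6274 -5.9503]
torque [ 0.0177 -0.023  -0.0161]
finger_force 85.9577
q [ 0.0126  0.2582 -0.6351  1.7831  0.1679  1.1518 -2.0974]
```

Request:
send_rows:
  motion:
    - [0,[0,-0.4,0],[0,0,0.2]]
    - [0,[0,-0.7,0],[0,0,0.2]]
    - [0,[0,-0.9,0],[0,0,0.2]]
    - [0,[0,-0.9,0],[0,0,0.2]]
    - [0,[0,-0.9,0],[0,0,0.2]]
    - [0,[0,-0.9,0],[0,0,0.2]]
    - [0,[0,-0.9,0],[0,0,0.2]]
    - [0,[0,-0.9,0],[0,0,0.2]]

```text
time: 7.92
eef_pos: [0.4762, -0.0248, 0.1435]
tool_rot: [-3.141, 0.003, 0.289]
ft_force: [0.7, -0.2, -4.3]
gripper_width: 0.639
finger_force: 85.8
```

Request:
send_rows:
  motion:
    - [0,[0,-0.9,0],[0,0,0.2]]
    - [0,[0,-0.9,0],[0,0,0.2]]
    - [0,[0,-0.9,0],[0,0,0.2]]
    - [0,[0,-0.7,0],[0,0,0.2]]
    - [0,[0,-0.4,0],[0,0,0]]
    - [0,[-0.1,-0.28,-0.2],[0,0,0]]
    - [0,[0,0,-0.4],[0,0,0]]
    - [0,[0,0,0],[0,0,0]]

```text
time: 8.58
eef_pos: [0.4709, -0.1853, 0.1169]
tool_rot: [-3.137, 0.005, 0.357]
ft_force: [-1.8, 0.6, -5.4]
gripper_width: 0.643
finger_force: 85.9
```

Run:
```python
from h import *
s=monitor.read_state()
for k in("time","eef_pos","tool_rot","gripper_width","ft_force","q"):print(k,np.round(s[k],4))
c=s["eef_pos"];B=(.472,-.185);T=[]
for n in("scene","top"):
    p=imaging.snapshot(n)
    for q in("jar","jar_mouth","board_top","lid_rim"):
        for d in imaging.tip_of(p,q)[:2]: print(n,q,round(d["score"],2),np.round(d["centre"],1))
    zj=c[2]-.0615
    print(zj, proj(p,[[c[0],c[1],zj]]).round(1))
    T.append(np.hstack([ortho(p,B,zj+.010,),ortho(p,B,.016)]))
cv2.imwrite("pics/hover.png",np.vstack(T)[:,:,::-1])
```

```text
time 8.5833
eef_pos [ 0.4709 -0.1853  0.1169]
tool_rot [-3.1371  0.005   0.3574]
gripper_width 0.6427
ft_force [-1.8491  0.6204 -5.3675]
q [ 0.5885  0.1971 -0.3328  1.8892  0.072   1.0736 -0.9866]
scene jar 0.76 [162.4 357.4]
scene jar_mouth 0.88 [136.9 361. ]
scene board_top 0.84 [167.9 355.3]
scene board_top 0.34 [145.8 359.2]
scene lid_rim 0.72 [234.5 315.8]
scene lid_rim 0.61 [142.5 360.8]
0.05543606007463518 [[161.2 357.7]]
top jar 0.62 [239.7 374.6]
top jar_mouth 0.6 [232.6 375.6]
top board_top 0.8 [242.2 370.8]
top lid_rim 0.84 [212.2 297.2]
top lid_rim 0.66 [191.9 229.2]
0.05543606007463518 [[243.2 371.6]]
```

View pics/hover.png

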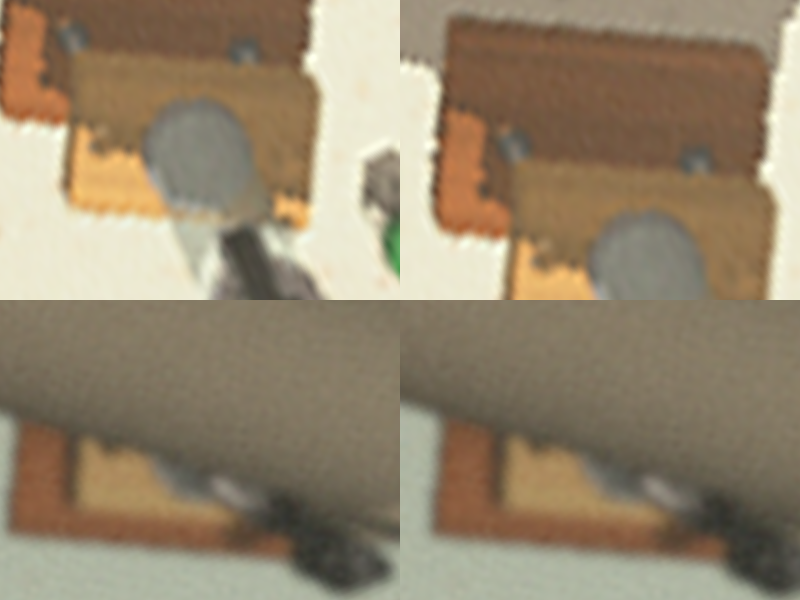

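The scene view shows the plate (left tile, corner at (308,228)) hovering with its yaw matched. It sits about 5 mm short in x and 2 mm too far in +y relative to the pins, at (513,145) and (698,160). I'll correct that and start down.

Request:
send_rows:
  motion:
    - [0,[0.12,-0.05,0],[0,0,0]]
    - [0,[0,0,0],[0,0,0]]
    - [0,[0,0,0],[0,0,0]]
    - [0,[0,0,-0.2],[0,0,0]]
    - [0,[0,0,-0.2],[0,0,0]]
    - [0,[0,0,-0.1],[0,0,0]]
    - [0,[0,0,0],[0,0,0]]
    - [0,[0,0,0],[0,0,0]]

```text
time: 9.75
eef_pos: [0.4782, -0.1878, 0.1008]
tool_rot: [-3.141, 0.001, 0.358]
ft_force: [-0.1, 0.1, -4.6]
gripper_width: 0.637
finger_force: 86.2
```

Run:
```python
from h import *
s=monitor.read_state()
for k in("time","eef_pos","tool_rot","ft_force","torque"):print(k,np.round(s[k],4))
p=imaging.snapshot("scene"); c=s["eef_pos"]; zj=c[2]-.0615; print(zj)
o=ortho(p,(.475,-.187),zj+.01)
# overlay of predicted plate top face if centred on scene-frame pins (.4743,-.1868), yaw -5.2
a=np.radians(-5.2);R=np.array([[np.cos(a),-np.sin(a)],[np.sin(a),np.cos(a)]])
k=np.array([[-60,-35],[60,-35],[60,35],[-60,35]])/1000@R.T+[.4743,-.1868]
u=np.stack([(k[:,0]-.375)/.0005,(-.112-k[:,1])/.0005],1)
o2=o.copy();cv2.polylines(o2,[u.astype(np.int32)],True,(0,0,255),1)
cv2.imwrite("pics/low.png",np.hstack([o,o2])[:,:,::-1])
```

```text
time 9.75
eef_pos [ 0.4782 -0.1878  0.1008]
tool_rot [-3.1408e+00  8.0000e-04  3.5840e-01]
ft_force [-0.1188  0.1301 -4.57  ]
torque [-0.0236 -0.0741  0.036 ]
0.03926962714389447
```

View pics/low.png

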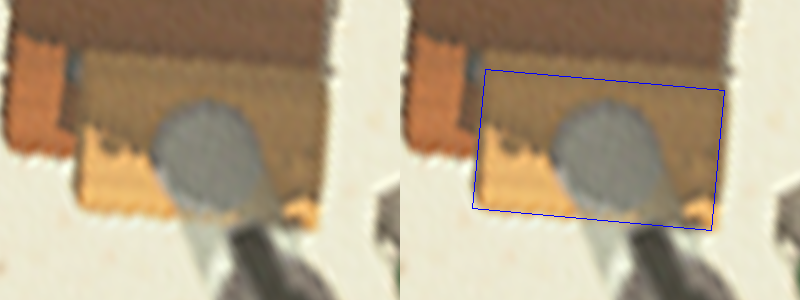

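The plate's edges at (318,230) and (78,207) lie about 2.5 mm beyond the prediction in +x, and y agrees. I'll shift back and lower over the pin tips.

Request:
send_rows:
  motion:
    - [0,[-0.06,0,0],[0,0,0]]
    - [0,[0,0,0],[0,0,0]]
    - [0,[0,0,-0.1],[0,0,0]]
    - [0,[0,0,-0.1],[0,0,0]]
    - [0,[0,0,-0.1],[0,0,0]]
    - [0,[0,0,0],[0,0,0]]
    - [0,[0,0,0],[0,0,0]]
    - [0,[0,0,0],[0,0,0]]

```text
time: 10.47
eef_pos: [0.4763, -0.1879, 0.0893]
tool_rot: [-3.142, 0.0, 0.358]
ft_force: [0.2, 0.6, -4.5]
gripper_width: 0.64
finger_force: 86.2
```

Request:
send_rows:
  motion:
    - [0,[0,0,-0.08],[0,0,0]]
    - [0,[0,0,-0.08],[0,0,0]]
    - [0,[0,0,-0.08],[0,0,0]]
    - [0,[0,0,-0.06],[0,0,0]]
    - [0,[0,0,0],[0,0,0]]
    - [0,[0,0,-0.02],[0,0,0]]
    - [0,[0,0,0],[0,0,0]]
    - [0,[0,0,0],[0,0,0]]

```text
time: 11.13
eef_pos: [0.4765, -0.1878, 0.0775]
tool_rot: [3.141, -0.0, 0.359]
ft_force: [-5.8, 2.9, 10.3]
gripper_width: 0.637
finger_force: 87.9
```

Run:
```python
from h import *
s=monitor.read_state()
for k in("time","eef_pos","tool_rot","ft_force","torque"):print(k,np.round(s[k],4))
```

```text
time 11.1333
eef_pos [ 0.4765 -0.1878  0.0775]
tool_rot [ 3.1411e+00 -3.0000e-04  3.5860e-01]
ft_force [-5.832   2.9255 10.3244]
torque [ 0.5624  1.1503 -0.0383]
```

Request:
send_rows:
  motion:
    - [0,[-0.03,0.015,0],[0,0,0]]
    - [0,[-0.02,0.01,0],[0,0,0]]
    - [0,[0,0,0],[0,0,0]]
    - [0,[0,0,-0.03],[0,0,0]]
    - [0,[0,0,-0.03],[0,0,0]]
    - [0,[0,0,0],[0,0,0]]
    - [0,[0,0,0],[0,0,0]]
    - [0,[0,0,0],[0,0,0]]

```text
time: 11.8
eef_pos: [0.4758, -0.1875, 0.0766]
tool_rot: [3.139, -0.002, 0.358]
ft_force: [-4.3, 0.9, 24.6]
gripper_width: 0.64
finger_force: 89.2
```

Run:
```python
from h import *
s=monitor.read_state()
for k in("time","eef_pos","tool_rot","ft_force","torque","q"):print(k,np.round(s[k],4))
p=imaging.snapshot("scene"); save(p,"flush",(110,230,300,430),5)
```

```text
time 11.8
eef_pos [ 0.4758 -0.1875  0.0766]
tool_rot [ 3.1389e+00 -2.5000e-03  3.5820e-01]
ft_force [-4.3427  0.8966 24.5587]
torque [0.3489 0.9593 0.0366]
q [ 0.5808  0.2516 -0.3286  1.9204  0.0977  0.9812 -1.005 ]
```

View pics/flush.png

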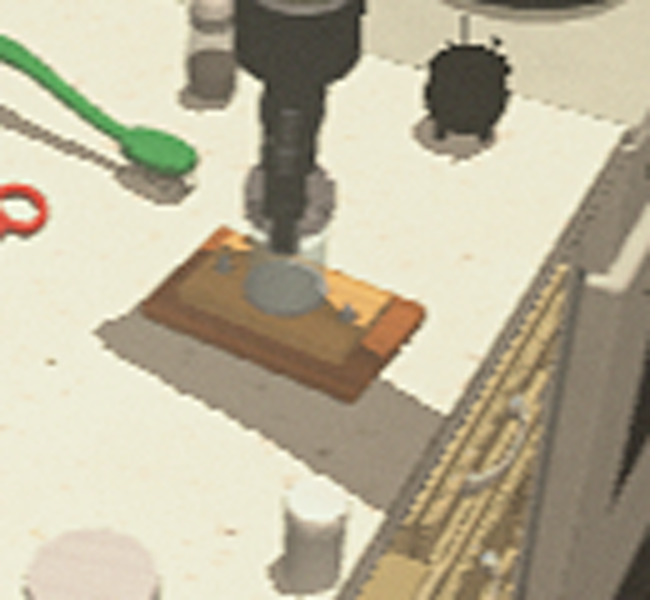

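The plate is seated with both pins standing through the holes, at (222,262) and (345,312), and it is stiff against pressing. I'll relieve the load, grip hard and unscrew.

Request:
send_rows:
  motion:
    - [0,[-0.03,0,0.06],[0,0,0]]
    - [0,[-0.02,0,0.03],[0,0,0]]
    - [0,[0,0,0],[0,0,0]]
    - [0,[0,0,0],[0,0,0.5]]
    - [0,[0,0,0],[0,0,0.8]]
    - [0,[0,0,0],[0,0,0.8]]
    - [0,[0,0,0],[0,0,0.8]]
    - [0,[0,0,0],[0,0,0.8]]
  grip_force: 115

```text
time: 12.52
eef_pos: [0.4729, -0.1867, 0.078]
tool_rot: [3.141, -0.001, 0.685]
ft_force: [2.4, 2.3, 7.0]
gripper_width: 0.629
finger_force: 122.1
```

Run:
```python
from h import *
s=monitor.read_state()
for k in("time","eef_pos","tool_rot","ft_force","torque","finger_force"):print(k,np.round(s[k],4))
```

```text
time 12.5167
eef_pos [ 0.4729 -0.1867  0.078 ]
tool_rot [ 3.141e+00 -1.200e-03  6.846e-01]
ft_force [2.3504 2.3361 6.9573]
torque [ 0.3471 -0.3413 -0.1874]
finger_force 122.0733
```

Request:
send_rows:
  motion:
    - [0,[0.02,0,0],[0,0,1]]
    - [0,[0,0,0],[0,0,1]]
    - [0,[0,0,0],[0,0,1]]
    - [0,[0,0,0.02],[0,0,1]]
    - [0,[0,0,0.02],[0,0,1]]
    - [0,[0,0,0.02],[0,0,1]]
    - [0,[0,0,0.02],[0,0,1]]
    - [0,[0,0,0],[0,0,0.4]]

```text
time: 13.18
eef_pos: [0.4723, -0.1867, 0.0805]
tool_rot: [-3.14, -0.0, 1.332]
ft_force: [0.6, -0.0, 1.5]
gripper_width: 0.633
finger_force: 121.8
```

Request:
send_rows:
  motion:
    - [0,[0,0,0],[0,0,0]]
    - [0,[0,0,0],[0,0,0]]
    - [0,[0,0,0],[0,0,0]]
    - [0,[0,0,0],[0,0,0]]
    - [0,[0,0,0],[0,0,0]]
    - [0,[0,0,0],[0,0,0]]
    - [0,[0,0,0],[0,0,0]]
    - [0,[0,0,0],[0,0,0]]

```text
time: 13.85
eef_pos: [0.4728, -0.1868, 0.0807]
tool_rot: [-3.141, -0.0, 1.327]
ft_force: [-0.5, 0.7, -1.1]
gripper_width: 0.632
finger_force: 121.7
```

Run:
```python
from h import *
s=monitor.read_state()
for k in("time","eef_pos","tool_rot","ft_force","torque","finger_force"):print(k,np.round(s[k],4))
p=imaging.snapshot("scene"); save(p,"turned",(110,230,300,430),5)
```

```text
time 13.85
eef_pos [ 0.4728 -0.1868  0.0807]
tool_rot [-3.1412e+00 -1.0000e-04  1.3270e+00]
ft_force [-0.5436  0.6791 -1.0897]
torque [0.2452 0.2459 0.0539]
finger_force 121.694
```

View pics/turned.png

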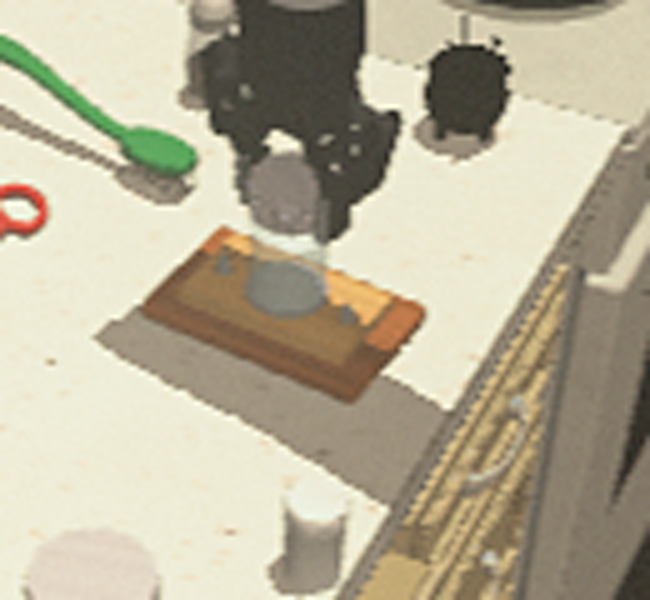

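The jar hasn't moved on its pins, and the lid has turned 0.97 rad. Now I'll lift gently.

Request:
send_rows:
  motion:
    - [0,[0,0,0.05],[0,0,0]]
    - [0,[0,0,0.05],[0,0,0]]
    - [0,[0,0,0.05],[0,0,0]]
    - [0,[0,0,0.05],[0,0,0]]
    - [0,[0,0,0],[0,0,0]]
    - [0,[0,0,0],[0,0,0]]
    - [0,[0,0,0],[0,0,0]]
    - [0,[0,0,0],[0,0,0]]

```text
time: 14.57
eef_pos: [0.473, -0.187, 0.0889]
tool_rot: [3.141, 0.0, 1.327]
ft_force: [0.4, -0.2, -0.1]
gripper_width: 0.631
finger_force: 121.7
```

Request:
send_rows:
  motion:
    - [0,[0,0,0.1],[0,0,0]]
    - [0,[0,0,0.1],[0,0,0]]
    - [0,[0,0,0.1],[0,0,0]]
    - [0,[0,0,0.1],[0,0,0]]
    - [0,[0,0,0.05],[0,0,0]]
    - [0,[0,0,0],[0,0,0]]
    - [0,[0,0,0],[0,0,0]]
    - [0,[0,0,0],[0,0,0]]

```text
time: 15.23
eef_pos: [0.4729, -0.1869, 0.1068]
tool_rot: [-3.141, -0.0, 1.327]
ft_force: [-0.6, 0.2, -0.2]
gripper_width: 0.635
finger_force: 121.7
```

Run:
```python
from h import *
s=monitor.read_state()
for k in("time","eef_pos","tool_rot","ft_force","dq"):print(k,np.round(s[k],4))
p=imaging.snapshot("scene"); save(p,"lifted",(110,230,300,430),5)
```

```text
time 15.2333
eef_pos [ 0.4729 -0.1869  0.1068]
tool_rot [-3.1415 -0.      1.327 ]
ft_force [-0.6354  0.1988 -0.2132]
dq [-0.0001  0.0026  0.001   0.0005  0.0002 -0.0018  0.0008]
```

View pics/lifted.png

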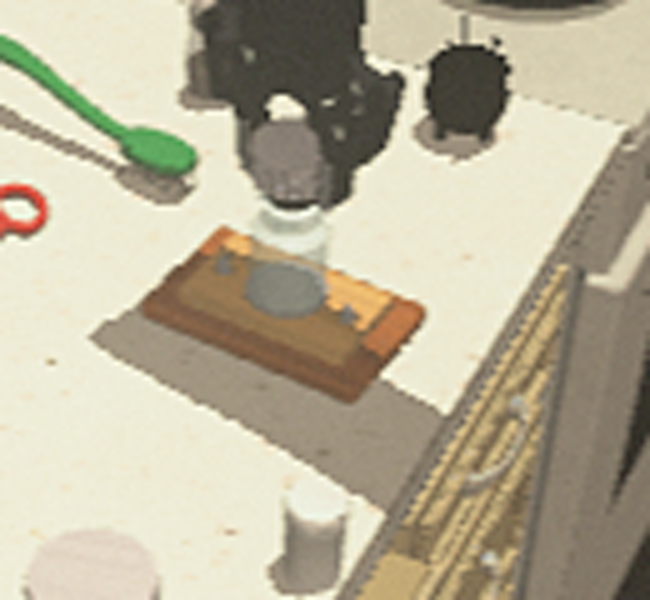

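The lid at (285,160) is clear above the open mouth at (290,215), and the jar is still flush on its pins.

```bash
python3 -c "
from station import ticket
print(ticket.finish_job())"
```

```text
the job is handed in; nothing more can be done
None
```

The job is handed in at about 15 s: the jar sits flush on the board's pins, and the unscrewed lid is held level about 15 mm above the mouth by measured height; nothing else was touched.

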